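# Wedge the sprung bolt back, then file the slide cassette

## Robot

A 6-joint arm with a two-finger parallel gripper is mounted at the origin on a cart in front of the work surface, level with it; the furniture and walls round the work are solid. World frame = base frame: x ahead of the robot, y to its left, z up, the work surface at z = 0. Lengths are in m, angles in degrees, forces in N, time in s.
With the tool pointing down it reaches from about 0.35 to 0.775 m from the base axis. Payload 7.3 kg.
Tool frame: the origin (TCP) lies at the centre of the arm's flange, where the gripper is bolted on; the fingertips stand 178 mm ahead of it and the grasp point (between the pads) lies 159 mm ahead of it; z points along the fingers, y is the direction in which the jaws open and shut (so a half turn about z gives the same grasp; the last joint's range is limited). The gripper opens to 92 mm and grips with 3 to 60 N. Pads are 19 mm wide; open, the fingers measure 130 mm over their backs; the gripper's body (75 mm by 190 mm) begins 47 mm behind the grasp point.
Start: joints at [54.717, 19.595, 87.324, -0, 73.075, -8.365], TCP at [0.238, 0.468, 0.405] pointing down, gripper open.
Joint ranges: [-145.02, 145.02], [-44.19, 115.74], [2.07, 154.8], [-57.11, 237.11], [16.16, 152.29], [-177.93, 177.93]. Speed limits (degrees/s): [147.25, 147.25, 180, 180, 180, 180].

## Interface

Orientations are given as [roll, pitch, yaw] about the fixed x, y, z axes, in that order (R = Rz(yaw) Ry(pitch) Rx(roll)).
In Python, from rig import ctrl, move_gripper, readout, optics, order gives the robot as it stands. Calls block until the motion is done:
- ctrl.goto(position, orientation): joint-space move of the TCP to a pose.
- ctrl.servo_line(position, velocity=0.15, rot=None): straight line of the TCP; rot=None keeps the orientation; velocity is the mean speed in m/s.
- ctrl.move_joints(angles): joint-space move.
- move_gripper(opening, grasp_force=None): finger opening in m; grasp_force is the grip in N (None keeps the last); returns when the fingers have stopped.
- ctrl.wait(seconds).
- ctrl.inverse_kinematics(position, orientation): joint angles nearest the present ones, or None.
- readout.get_obs(): the state.
- optics.capture(name): name is "scene" or "top"; returns a dict with "color" (384x512x3 uint8, red, green, blue), "fov_y" (degrees; the focal length in pixels is half the picture's height over the tangent of half this angle, whatever the lens; pixels are square), "cx", "cy" (the principal point, pixels), "k1" (the pictures are not rectified: a ray, as slopes to the right and down, at radius r is drawn at 1 + k1 r^2 times it, then the intrinsics apply), "rvec" (rotation vector, rad) and "tvec" (3), from world to camera coordinates, as OpenCV has them. Camera axes: x right, y down, z forward; pixel columns grow to the right and rows downward; lengths in m; the calibration is good to about 2 mm. A picture is of the moment at which its call begins. There is no depth.
A pose or a line that the arm cannot do raises ctrl.PlanningError and nothing moves.
- order.sign_off(): hands the job in, once; it reports no verdict.
The state is a dict: "clock": time; "joint_positions": joint angles; "qvel": joint speeds; "tau": joint torques, N m; "ee_pos": TCP position; "tool_rot": TCP orientation; "wrist_force": force on the tool from outside, world axes, zero at the start; "moment": the same for the moment, N m; "width": finger opening in m.
Only numpy, scipy, OpenCV 4.12 (cv2) and the standard library are available. Lean on these libraries where they do the work, as an engineer would, in place of code of your own. Each camera call takes 0.05 s, during which the arm holds its last target.

## Task

Free the slide cassette that the dock's sprung bolt holds down: push the loose wedge fully in between the dock's fence and the bolt's pin and let go, so that the wedge alone holds the bolt back, then lift the cassette out, never wrenching it against the bolt. Stand it upright on the bare bench and let go to change your grip, then file it upright in the gap between the two cassettes in the rack, without dropping it or disturbing those two. Leave the wedge in place, holding the bolt back.

Things in the scene. Friction and masses are not known exactly. Their poses are not given: they have to be found in the camera images.
- dock: Fixed pale aluminium dock, plate 84 (x) x 152 (y) x 6 mm. Origin: on the bench under the bay's centre; turned about z only. The cassette stands 6 mm up, long side along y, between end walls (inner faces y -36.5 and 36.5, tops 56 mm up: no room for fingers at its ends) and low guides (x from 14.5 to 18.5 mm either side, tops 16 mm up). It lifts out straight up once the bolt is held back.
- fence_face (a point): On the dock's +y side is a grey housing with a flat deck 24 mm above the bench (dock x -33 to 33, y 42 to 96 mm). On it stands a fixed steel fence (dock x -8 to 28, y 43 to 49, top 46 mm up). This point: foot of its face toward the pin, opposite the pin (dock x 0, y 49, z 24). Axes as the dock's. Clear gap from face to pin: 8 mm when closed.
- bolt (a joint): Sprung bolt in the housing, slides along dock +y: 0 = closed, its tongue hooked 6.5 mm over the cassette's foot; 0.012 = held back by the fully inserted wedge, tongue clear; stop at 0.018. A spring shuts it with about 3 N at 0 and 5 N at 0.012; driving the wedge in takes 5 to 20 N with friction.
- bolt_pin (a point): Centre of the top of the bolt's upright round pin on the deck, 10 mm diameter, top 46 mm above the bench; when closed at dock x 0, y 62 mm. Moves with the bolt. Axes as the dock's.
- wedge_seat (a point): Point on the deck (dock x -30, y 59, z 24 mm) where the underside of the wedge, below the middle of its grip, belongs when fully in, the wedge's x along this x and its straight side on the fence. Axes as the dock's. The wedge enters over the deck from the dock's -x side, moving along +x.
- wedge_grip (a point): Loose white wedge, 0.12 kg, lies flat, 110 mm long, 19 high; at its rear a grip block 26 (x) x 20 (y) x 46 high. Point: middle of the block, 30 mm above the underside; +x to the nose. Side y=-10 is straight all along (goes to the fence); 20 mm wide from the block to x=47, then the +y side (goes to the pin) tapers to a 3 mm nose at x=97. Fully in, the pin bears on the 20 mm wide part.
- cassette_mid (a point): The slide cassette to be moved (grey plastic, blank paper label), 0.22 kg. Body 24 mm (x) x 54 mm (y) x 60 mm high, with a 6 mm high foot that sticks out 8 mm at each end (70 mm long overall). This point is its centre, 30 mm above its underside; z up. Both ways round (half a turn) are alike.
- gap_floor (a point): Floor centre of the empty middle slot of the fixed white rack (112 x 94 mm, three slots along its x, pitch 34), 6 mm above the bench; axes as the rack's. A cassette stands with its long side along y. Slot 31.5 mm in x between fins 17 mm high, 82 in y between lips 5 mm high. Neighbours leave 10 mm on each broad side of a centred cassette (no room for fingers); its ends are free.
- near_cassette_mid (a point): Centre (30 mm above its underside) of the loose cassette of the same size that stands in the rack slot at rack x = -34 mm.
- far_cassette_mid (a point): Centre of the loose cassette of the same size in the rack slot at rack x = +34 mm.
Things that resemble listed ones, but are neither listed nor needed, are in the scene too. Leave any black or brown look-alike of the part that bears wedge_grip alone. Leave any brown look-alike of the part that bears cassette_mid alone.

How it is judged:
By the outcome, as a careful person would: the job done as asked, in the order asked, and still so for the second after the job is handed in, with the robot touching nothing.
It also fails if it takes over 67 s, if anything falls off the work surface, if the arm or the gripper's body presses on something with over 40 N, if the wrist force passes 120 N, or if a joint passes its speed limit or range.

## Working session

There is one attempt and no reset: what is moved stays moved. The work goes in short steps, each a Python script; the robot and the scene stay as the last script left them, time stands still between calls to the robot, and variables do not carry over. Pictures are saved under pics/ and viewed, and the job is handed in when it is done.

```bash
ls; mkdir -p pics
python3 - <<'E'
from rig import ctrl, move_gripper, readout, optics, order
import cv2,pickle
print(readout.get_obs())
for n in("scene","top"):
    d=optics.capture(n); cv2.imwrite(f"pics/{n}0.png",d["color"][:,:,::-1]); pickle.dump(d,open(f"{n}0.pkl","wb"))
    print({k:v for k,v in d.items() if k!="color"})
E
```

```text
pics
{'clock': 0.0, 'joint_positions': array([ 5.47172978e+01,  1.96369495e+01,  8.73768463e+01, -2.72496728e-03,
        7.30752995e+01, -8.36451735e+00]), 'qvel': array([-0.07035448, -0.08179012, -0.0247178 ,  0.0091702 , -0.11759706,
       -0.05426948]), 'tau': array([ 2.37043561e-03, -4.31246209e+01, -2.44228417e+01,  7.20440643e-02,
        5.58807410e-02, -1.31952056e-04]), 'ee_pos': array([0.23757849, 0.4680169 , 0.40404245]), 'tool_rot': array([-1.79911473e+02, -1.03827345e-02,  1.53082602e+02]), 'wrist_force': array([-0.73450621, -0.34380021, -0.55578344]), 'moment': array([-0.02456183, -0.0094675 , -0.04784624]), 'width': 0.09198540170832663}
{'fov_y': 55.41976007565885, 'cx': 261.8760573712797, 'cy': 188.5321164968821, 'k1': -0.023012853401561745, 'rvec': array([ 2.07631895, -0.524828  ,  0.29804724]), 'tvec': array([-0.37765456,  0.19181098,  0.73300484])}
{'fov_y': 42.0052137779306, 'cx': 269.52490704662284, 'cy': 195.8521065870865, 'k1': -0.17501106832249966, 'rvec': array([ 2.01686379, -2.20352653,  0.22924131]), 'tvec': array([0.09092055, 0.48787297, 1.21856552])}
```

View pics/scene0.png

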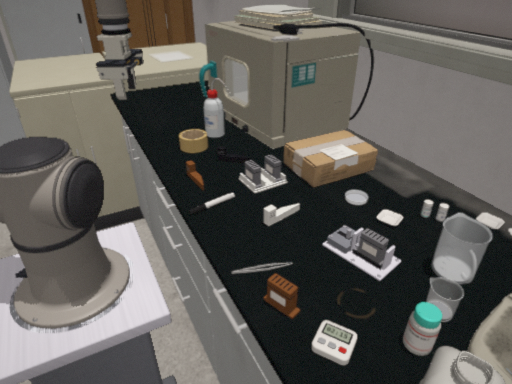

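View pics/top0.png

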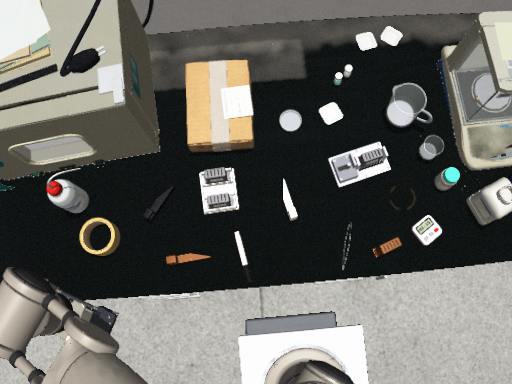

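```bash
cat > h.py <<'E'
import numpy as np,cv2,pickle
def K(d):
    f=d["color"].shape[0]/2/np.tan(np.radians(d["fov_y"]/2)); return np.array([[f,0,d["cx"]],[0,f,d["cy"]],[0,0,1.]])
def proj(d,P):
    return cv2.projectPoints(np.asarray(P,float).reshape(-1,1,3),d["rvec"],d["tvec"],K(d),np.array([d["k1"],0,0,0]))[0].reshape(-1,2)
def unproj(d,uv,z):
    n=cv2.undistortPoints(np.array([[uv]],float),K(d),np.array([d["k1"],0,0,0]))[0,0]
    R=cv2.Rodrigues(np.array(d["rvec"]))[0]; c=-R.T@d["tvec"]; r=R.T@np.array([n[0],n[1],1]); return c+r*(z-c[2])/r[2]
def crop(d,x0,y0,x1,y1,s,name,pts=None,grid=10):
    im=np.ascontiguousarray(d["color"][y0:y1,x0:x1,::-1]); im=cv2.resize(im,None,fx=s,fy=s,interpolation=cv2.INTER_CUBIC)
    for x in range((x0+grid-1)//grid*grid,x1,grid):
        cv2.line(im,(int((x-x0+.5)*s),0),(int((x-x0+.5)*s),6),(0,255,255),1); cv2.putText(im,str(x),(int((x-x0+.5)*s)-8,16),0,.35,(0,255,255))
    for y in range((y0+grid-1)//grid*grid,y1,grid):
        cv2.line(im,(0,int((y-y0+.5)*s)),(6,int((y-y0+.5)*s)),(0,255,255),1); cv2.putText(im,str(y),(8,int((y-y0+.5)*s)+4),0,.35,(0,255,255))
    if pts is not None:
        for p in pts: cv2.circle(im,(int((p[0]-x0+.5)*s),int((p[1]-y0+.5)*s)),2,(0,0,255),-1)
    cv2.imwrite("pics/"+name,im)
E
python3 - <<'E'
from h import *
t=pickle.load(open("top0.pkl","rb"));s=pickle.load(open("scene0.pkl","rb"))
crop(t,320,135,400,195,10,"t_dock.png");crop(t,190,155,310,225,6,"t_rackw.png")
crop(s,315,220,405,280,8,"s_dock.png");crop(s,230,150,310,230,7,"s_rackw.png")
E
```

```text
(no output)
```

View pics/t_dock.png

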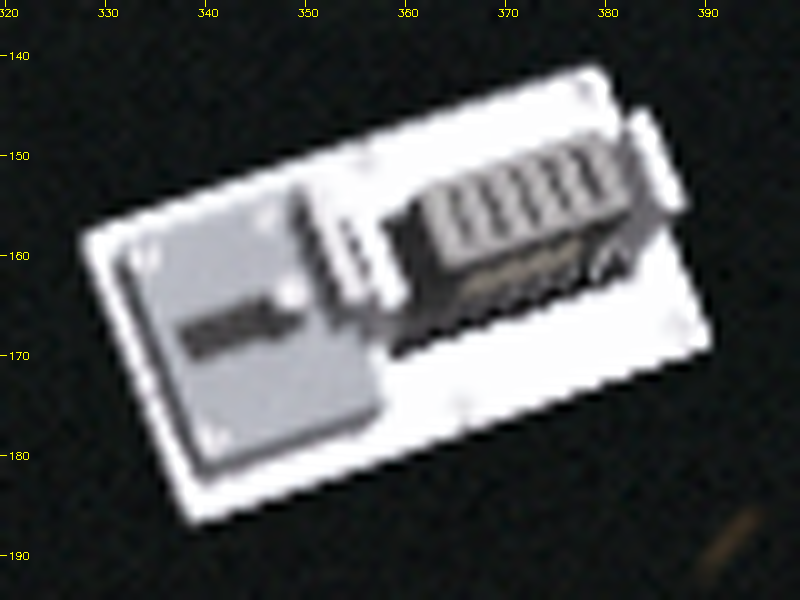

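View pics/t_rackw.png

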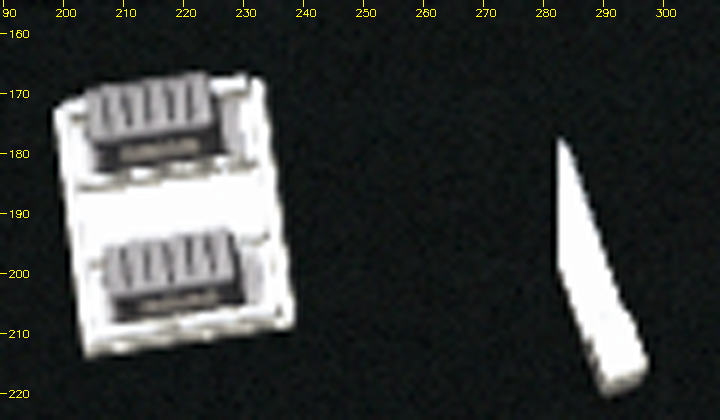

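View pics/s_dock.png

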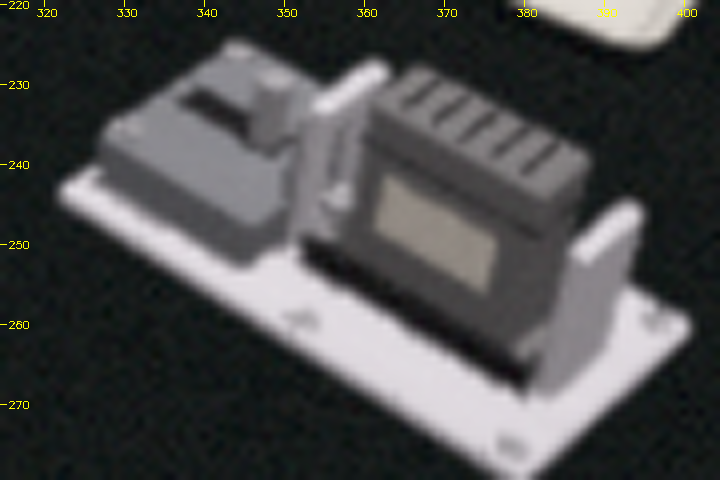

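View pics/s_rackw.png

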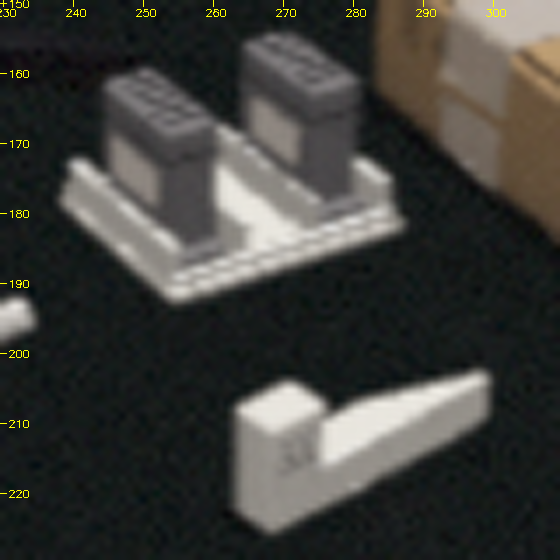

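```bash
cat > fit.py <<'E'
from h import *
from scipy.optimize import least_squares
def xf(p,P,z0=0):
    c,s=np.cos(p[2]),np.sin(p[2]);P=np.asarray(P,float)
    return np.c_[p[0]+c*P[:,0]-s*P[:,1],p[1]+s*P[:,0]+c*P[:,1],P[:,2]+z0]
def fit(obs,p0,extra=0):
    # obs: list (cam, uv list, pts list)
    def r(p): return np.concatenate([(proj(d,xf(p,pts))-np.array(uv)).ravel() for d,uv,pts in obs])
    o=least_squares(r,p0,loss="soft_l1"); return o.x, r(o.x).reshape(-1,2)
E
python3 - <<'E'
from fit import *
np.set_printoptions(precision=4,suppress=True)
t=pickle.load(open("top0.pkl","rb"));s=pickle.load(open("scene0.pkl","rb"))
for uv in [(327.7,158.3),(379.5,141),(390.7,169),(338.8,186.8)]: print("dock t",unproj(t,uv,.006))
for uv in [(321.8,243.3),(401,260.1),(379.5,279.5)]: print("dock s",unproj(s,uv,.006))
for uv in [(327,236.4),(343.9,224.5)]: print("deck s",unproj(s,uv,.024))
f=lambda x,y,S,X,Y:(x/S+X-.5,y/S+Y-.5)
for n,uv in [("rack t",f(*q,6,190,155)) for q in [(52,108),(265,78),(295,325),(88,355)]]: print(n,uv,unproj(t,uv,.004))
for n,uv in [("rack s",f(*q,7,230,150)) for q in [(60,203),(177,302),(405,225)]]: print(n,uv,unproj(s,uv,.0))
for n,uv in [("wedge t nose",f(560,138,6,190,155))]: print(n,uv,unproj(t,uv,.019))
for n,uv in [("wedge t blk",f(*q,6,190,155)) for q in [(590,375),(645,360)]]: print(n,uv,unproj(t,uv,.046))
for q,z in [((235,405),.046),((290,380),.046),((326,402),.046),((272,427),.046),((488,372),.019),((272,534),0),((236,508),0)]:
  uv=f(*q,7,230,150);print("wedge s",uv,unproj(s,uv,z))
E
```

```text
dock t [ 0.5927 -0.1178  0.006 ]
dock t [ 0.6295 -0.2651  0.006 ]
dock t [ 0.5485 -0.2846  0.006 ]
dock t [ 0.512  -0.1383  0.006 ]
dock s [ 0.5096 -0.1396  0.006 ]
dock s [ 0.6275 -0.2663  0.006 ]
dock s [ 0.5457 -0.2866  0.006 ]
deck s [ 0.5202 -0.1422  0.024 ]
deck s [ 0.5824 -0.1256  0.024 ]
rack t (198.16666666666666, 172.5) [0.5849 0.2315 0.004 ]
rack t (233.66666666666666, 167.5) [0.59   0.1355 0.004 ]
rack t (238.66666666666666, 208.66666666666666) [0.4771 0.1306 0.004 ]
rack t (204.16666666666666, 213.66666666666666) [0.4718 0.2221 0.004 ]
rack s (238.07142857142858, 178.5) [0.471  0.2248 0.    ]
rack s (254.78571428571428, 192.64285714285714) [0.4786 0.1315 0.    ]
rack s (287.35714285714283, 181.64285714285714) [0.5913 0.1398 0.    ]
wedge t nose (282.8333333333333, 177.5) [0.5471 0.0078 0.019 ]
wedge t blk (287.8333333333333, 217.0) [0.4366 0.0061 0.046 ]
wedge t blk (297.0, 214.5) [ 0.4409 -0.0177  0.046 ]
wedge s (263.07142857142856, 207.35714285714286) [ 0.4325 -0.0007  0.046 ]
wedge s (270.92857142857144, 203.78571428571428) [0.4569 0.0037 0.046 ]
wedge s (276.07142857142856, 206.92857142857144) [ 0.4612 -0.014   0.046 ]
wedge s (268.35714285714283, 210.5) [ 0.4373 -0.0182  0.046 ]
wedge s (299.2142857142857, 202.64285714285714) [0.5445 0.0077 0.019 ]
wedge s (268.35714285714283, 225.78571428571428) [ 0.4379 -0.0184  0.    ]
wedge s (263.2142857142857, 222.07142857142856) [0.434  0.0008 0.    ]
```

```bash
cat > model.py <<'E'
import numpy as np
def box(x0,x1,y0,y1,z0,z1,skipbottom=False):
    c=lambda i,j,k:(( x0,x1)[i],(y0,y1)[j],(z0,z1)[k])
    E=[]
    for k in ((1,) if skipbottom else (0,1)):
        E+=[(c(0,0,k),c(1,0,k)),(c(1,0,k),c(1,1,k)),(c(1,1,k),c(0,1,k)),(c(0,1,k),c(0,0,k))]
    E+=[(c(i,j,0),c(i,j,1)) for i in(0,1) for j in (0,1)]
    return np.array(E)/1000
dock=np.concatenate([box(-42,42,-54,98,0,6),box(-33,33,42,96,24,24)])
wl=[(-13,-10),(97,-10),(97,-7),(47,10),(-13,10)]
wedge=np.concatenate([box(-13,13,-10,10,0,46),
  np.array([((*wl[i],z),(*wl[(i+1)%5],z)) for i in range(1,4) for z in (0,19)]+[((*wl[0],z),(*wl[1],z)) for z in(0,)]+[((13,-10,19),(97,-10,19)),((97,-10,0),(97,-10,19)),((97,-7,0),(97,-7,19))],float)/1000])
rack=box(-56,56,-47,47,0,4)
cass=np.concatenate([box(-12,12,-27,27,0,60)])
E
cat > f2.py <<'E'
from fit import *; import model
from scipy.optimize import minimize
np.set_printoptions(precision=4,suppress=True)
def gm(d):
    g=cv2.GaussianBlur(cv2.cvtColor(d["color"],cv2.COLOR_RGB2GRAY).astype(np.float32),(0,0),.7)
    m=np.hypot(cv2.Scharr(g,-1,1,0),cv2.Scharr(g,-1,0,1)); m=np.sqrt(m); return m/m.mean()
def samp(E,n=25):
    w=(np.arange(n)+.5)/n; return (E[:,0,None]*(1-w)[None,:,None]+E[:,1,None]*w[None,:,None]).reshape(-1,3)
def refine(cams,E,p0,z0=0):
    S=samp(E); G=[gm(d) for d in cams]
    def c(q):
        p=np.array([q[0]/1000,q[1]/1000,q[2]/100]); v=0
        for d,g in zip(cams,G):
            uv=proj(d,xf(p,S,z0)).astype(np.float32); v-=cv2.remap(g,uv[:,0],uv[:,1],cv2.INTER_LINEAR).mean()
        return v
    q0=np.array([p0[0]*1000,p0[1]*1000,p0[2]*100])
    sx=np.vstack([q0]+[q0+k for k in 4*np.eye(3)])
    o=minimize(c,q0,method="Nelder-Mead",options=dict(initial_simplex=sx,xatol=.01,fatol=1e-5)); q=o.x
    return np.array([q[0]/1000,q[1]/1000,q[2]/100]),o.fun
def overlay(d,E,p,z0,box,s,name):
    crop(d,*box,s,name,proj(d,xf(p,samp(E,40),z0)))
E
python3 - <<'E'
from f2 import *
t=pickle.load(open("top0.pkl","rb"));s=pickle.load(open("scene0.pkl","rb"))
r=np.radians
for n,E,p0 in [("dock",model.dock,(.5605,-.180,r(14))),("wedge",model.wedge,(.446,-.008,r(13))),("rack",model.rack,(.531,.18,r(4)))]:
    # cross check dock centre
    for cn,c in (("t",[t]),("s",[s]),("ts",[t,s])):
        p,f=refine(c,E,p0); print(n,cn,p[:2],np.degrees(p[2]),f)
    if n=="dock": pd=p
    if n=="wedge": pw=p
    if n=="rack": pr=p
pickle.dump((pd,pw,pr),open("poses.pkl","wb"))
overlay(t,model.dock,pd,0,(320,135,400,195),8,"o1.png");overlay(s,model.dock,pd,0,(315,220,405,285),8,"o2.png")
overlay(t,model.wedge,pw,0,(270,165,310,225),8,"o3.png");overlay(s,model.wedge,pw,0,(255,195,305,230),8,"o4.png")
overlay(t,model.rack,pr,0,(190,155,250,225),7,"o5.png");overlay(s,model.rack,pr,0,(230,150,300,200),8,"o6.png")
def pad(a,h,w): return cv2.copyMakeBorder(a,0,h-a.shape[0],0,w-a.shape[1],0)
ims=[cv2.imread(f"pics/o{i}.png") for i in range(1,7)]
for k in range(0,6,2):
    a,b=ims[k],ims[k+1]; h=max(a.shape[0],b.shape[0]); o=np.hstack([pad(a,h,a.shape[1]),pad(b,h,b.shape[1])]); m=min(1,800/o.shape[1],600/o.shape[0]); cv2.imwrite(f"pics/ov{k}.png",cv2.resize(o,None,fx=m,fy=m))
E
```

```text
dock t [ 0.5669 -0.1752] 12.23697309503457 -2.053813934326172
dock s [ 0.5624 -0.1748] 13.284619323447336 -1.748168706893921
dock ts [ 0.5631 -0.1751] 15.768094339453786 -3.6546401977539062
wedge t [ 0.4494 -0.0071] 13.18096624325848 -4.041969299316406
wedge s [ 0.4471 -0.0078] 13.601984468733214 -3.301344394683838
wedge ts [ 0.4481 -0.0074] 13.292272373332606 -7.295017242431641
rack t [0.5313 0.1806] 3.7245888571080616 -4.165961742401123
rack s [0.5284 0.1787] 3.563053000815823 -3.123054265975952
rack ts [0.5305 0.1804] 3.74839210931411 -7.194578647613525
```

Run:
```python
from f2 import *
t=pickle.load(open("top0.pkl","rb"));s=pickle.load(open("scene0.pkl","rb"))
P=model.box(-42,42,-76,76,0,6)
for cn,c in (("t",[t]),("s",[s]),("ts",[t,s])):
    p,f=refine(c,P,(.5707,-.2015,np.radians(14))); print(cn,p[:2],np.degrees(p[2]),f)
D=lambda q:np.concatenate([model.box(-42,42,q-152,q,0,6),model.box(-33,33,42,96,24,24)])
best=None
for q in range(96,106):
    c0=p[:2]+np.array([np.sin(p[2]),-np.cos(p[2])])*(q-76)/1000
    pp,f=refine([t,s],D(q),(*c0,p[2])); print(q,pp[:2],np.degrees(pp[2]),f)
    if best is None or f<best[0]: best=(f,q,pp)
f,q,pd=best
for c in ([t],[s]):
    pp,f=refine(c,D(q),pd);print(q,pp[:2],np.degrees(pp[2]),f)
_,pw,pr=pickle.load(open("poses.pkl","rb"));pickle.dump((pd,pw,pr),open("poses.pkl","wb"))
E=np.concatenate([D(q),model.box(-8,28,43,49,24,46),model.box(-12,12,-27,27,6,66),model.box(-5,5,57,67,46,46)])
overlay(t,E,pd,0,(320,135,400,195),8,"o1.png");overlay(s,E,pd,0,(315,220,405,285),8,"o2.png")
def pad(a,h,w): return cv2.copyMakeBorder(a,0,h-a.shape[0],0,w-a.shape[1],0)
ims=[cv2.imread(f"pics/o{i}.png") for i in range(1,7)]
for k in range(0,6,2):
    a,b=ims[k],ims[k+1]; h=max(a.shape[0],b.shape[0]); o=np.hstack([pad(a,h,a.shape[1]),pad(b,h,b.shape[1])]) if k else np.vstack([pad(a,a.shape[0],720),b]); m=min(1,800/o.shape[1],(600)/o.shape[0]); 
    cv2.imwrite(f"pics/ov{k}.png",cv2.resize(o,None,fx=m,fy=m,interpolation=cv2.INTER_AREA))
```

```text
t [ 0.5716 -0.2015] 13.936117740591605 -4.435659408569336
s [ 0.5697 -0.2022] 14.487248879946913 -3.3200066089630127
ts [ 0.5713 -0.2015] 14.093523625567126 -7.696317672729492
96 [ 0.5755 -0.222 ] 14.747984188154271 -6.386188507080078
97 [ 0.5773 -0.2224] 12.616966005424574 -6.445012092590332
98 [ 0.576  -0.2233] 14.922850659148637 -6.546180725097656
99 [ 0.5762 -0.2242] 15.02214851461234 -6.576775550842285
100 [ 0.5765 -0.225 ] 15.053394136161165 -6.59354305267334
101 [ 0.5768 -0.2258] 15.092558819783202 -6.585168838500977
102 [ 0.577  -0.2265] 15.059889449426946 -6.551457405090332
103 [ 0.5772 -0.227 ] 15.120164298185093 -6.4822516441345215
104 [ 0.5774 -0.2277] 15.32630429881599 -6.39512300491333
105 [ 0.5778 -0.2283] 15.597114299400555 -6.288092613220215
100 [ 0.5781 -0.2235] 11.938968460968965 -3.6628410816192627
100 [ 0.5757 -0.2258] 14.26530211915251 -3.1538472175598145
```

View pics/ov0.png

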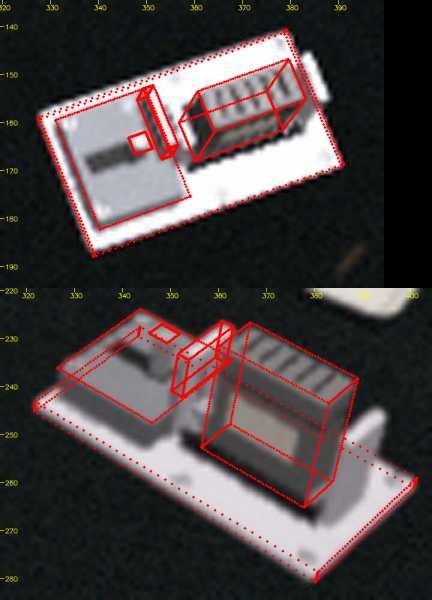

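View pics/ov2.png

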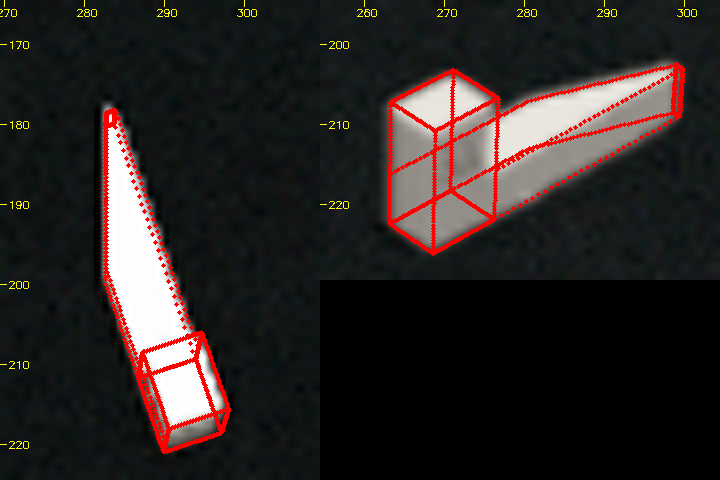

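View pics/ov4.png

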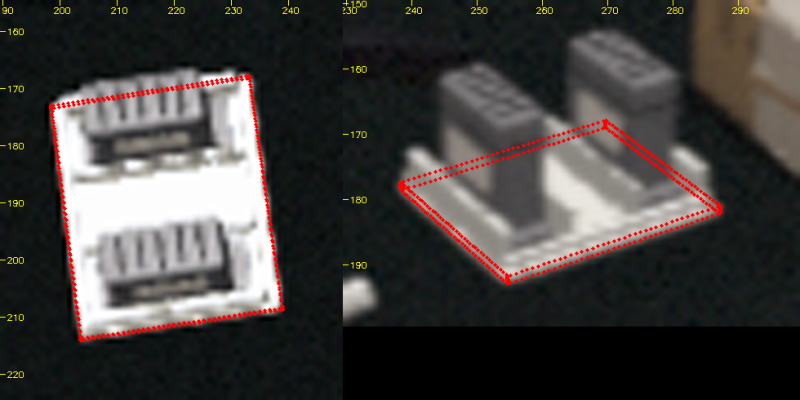

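Run:
```python
from f2 import *
t=pickle.load(open("top0.pkl","rb"));s=pickle.load(open("scene0.pkl","rb"))
b=model.box
feats={"deck":b(-33,33,42,96,24,24),"fence":b(-8,28,43,49,24,46,True),"cass":b(-12,12,-27,27,6,66,True),"pin":np.concatenate([np.array([[(5*np.cos(a),62+5*np.sin(a),46),(5*np.cos(a+.3),62+5*np.sin(a+.3),46)]]) for a in np.arange(0,6.2,.3)])/1000}
plate={"t":(.5716,-.2015,np.radians(14.0)),"s":(.5697,-.2022,np.radians(14.2))}
for cn,d in (("t",t),("s",s)):
    G=gm(d); p=plate[cn]
    for n,E in feats.items():
        S=samp(E);R=[]
        for q in np.arange(94,108,.5):
            for dx in (-2,-1,0,1,2):
                P=xf(p,S+np.array([dx/1000,(76-q)/1000,0]));uv=proj(d,P).astype(np.float32)
                R.append((cv2.remap(G,uv[:,0],uv[:,1],cv2.INTER_LINEAR).mean(),q,dx))
        R.sort(reverse=True); print(cn,n,[(round(float(a),2),float(q),dx) for a,q,dx in R[:4]])
q=101;p=plate["t"]
E=np.concatenate([b(-42,42,-152+q,q,0,6)]+list(feats.values()));
for cn,d,bx in (("t",t,(320,135,400,195)),("s",s,(315,218,405,283))):
    p=plate[cn];c0=xf(p,[[0,(76-q)/1000,0]])[0];print(cn,c0)
    overlay(d,E,(c0[0],c0[1],p[2]),0,bx,9 if cn=="t" else 8,f"od_{cn}.png")
```

```text
t deck [(3.09, 97.5, 2), (3.07, 97.0, 2), (3.06, 98.0, 2), (3.04, 96.5, 2)]
t fence [(2.94, 100.0, 2), (2.93, 100.5, 2), (2.93, 99.5, 2), (2.92, 101.0, 2)]
t cass [(2.75, 99.5, 0), (2.75, 100.0, 0), (2.74, 100.5, 0), (2.74, 99.0, 0)]
t pin [(3.28, 101.0, -1), (3.28, 100.5, -1), (3.28, 101.0, 0), (3.27, 101.5, -1)]
s deck [(3.01, 101.5, 0), (3.01, 101.0, 0), (3.0, 100.5, 0), (2.99, 101.0, 1)]
s fence [(2.92, 100.0, 0), (2.92, 99.5, 0), (2.92, 100.0, -1), (2.92, 99.0, 0)]
s cass [(2.59, 100.5, -1), (2.59, 101.0, -2), (2.59, 101.0, -1), (2.59, 100.5, -2)]
s pin [(3.1, 107.5, 2), (3.08, 107.0, 2), (3.05, 106.5, 2), (3.01, 106.0, 2)]
t [ 0.5776 -0.2258  0.    ]
s [ 0.5758 -0.2264  0.    ]
```

View pics/od_t.png

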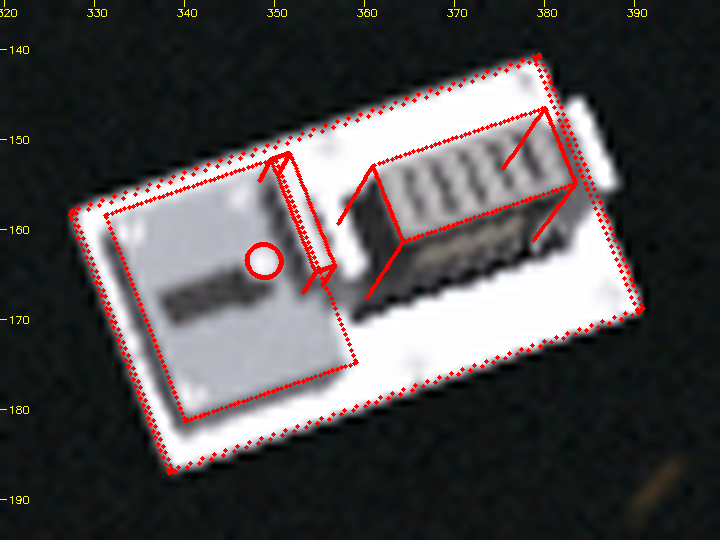

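View pics/od_s.png

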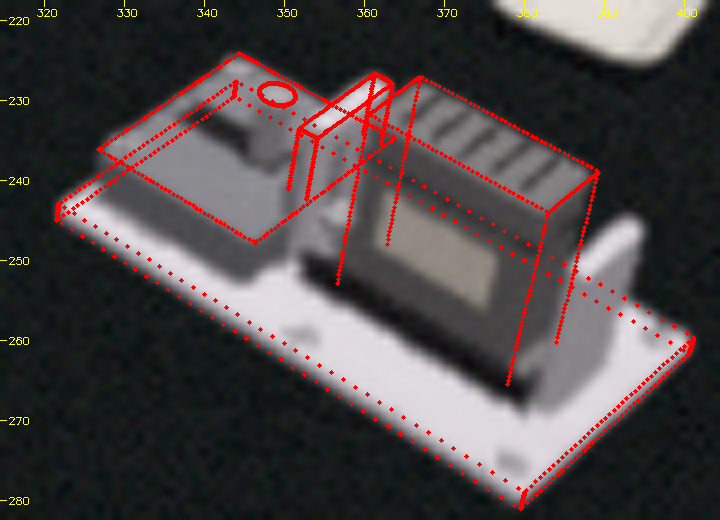

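Candidates:
- **Wedge:** white at top (290,200) / scene (280,213). Rejected: black one at top (159,203), brown one at top (188,259), pen at top (241,250).
- **Cassette:** grey one in the dock at top (372,158). Rejected: brown one at top (387,246), and the two rack neighbours at top (215,178) and (220,205).

The close crops confirm the white wedge (grip block plus taper, model overlay fits) and the grey labelled cassette in the dock.

```bash
cat > r.py <<'E'
from rig import ctrl, move_gripper, readout, optics, order
from f2 import *
PD=np.array([.5766,-.2260,np.radians(14.1)]);PW=np.array([.4481,-.0074,np.radians(13.3)]);PR=np.array([.5303,.1802,np.radians(3.7)])
def at(p,x,y,z): return xf(p,[[x,y,z]])[0]
def tcp(g): g=np.array(g,float); g[2]+=.159; return g.tolist()
def st(m=""):
    o=readout.get_obs(); print(m,"t%.2f"%o["clock"],o["ee_pos"],o["tool_rot"].round(2),"F",o["wrist_force"].round(1),"M",o["moment"].round(2),"w%.4f"%o["width"]); return o
def dn(y): return [180,0,float(y)]
def look(tag):
    D={}
    for n in("scene","top"):
        d=optics.capture(n);pickle.dump(d,open(f"{n}_{tag}.pkl","wb"));D[n]=d
    return D["top"],D["scene"]
E
python3 - <<'E'
from r import *
Y=13.3
print(ctrl.inverse_kinematics(tcp(at(PW,0,0,.09)),dn(Y)))
ctrl.goto(tcp(at(PW,0,0,.075)),dn(Y)); st("above")
ctrl.servo_line(tcp(at(PW,0,0,.030)),velocity=.12); st("down")
move_gripper(.0,50); st("grip")
ctrl.servo_line(tcp(at(PW,0,0,.09)),velocity=.12); st("up")
E
```

```text
[-10.7615  23.5081 110.6981  -0.      45.7938  65.9385]
above t2.08 [ 0.4483 -0.0068  0.2342] [179.99  -0.03  13.39] F [ 1.1 -0.6 -0.2] M [-0.07  0.22  0.02] w0.0919
down t2.60 [ 0.4483 -0.0071  0.1891] [-180.      0.01   13.35] F [ 0.6 -0.2 -0.1] M [-0.05  0.15  0.07] w0.0920
grip t3.71 [ 0.4481 -0.0074  0.189 ] [-180.     0.    13.3] F [-0.2  0.  -0.1] M [-0.08  0.18  0.02] w0.0197
up t4.36 [ 0.4478 -0.0074  0.2486] [-179.99    0.03   13.3 ] F [-0.6 -0.9 -2. ] M [-0.14  0.22  0.01] w0.0200
```

Run:
```python
from r import *
Y=14.1
ctrl.goto(tcp(at(PD,-.125,.0600,.024+.030+.02)),dn(Y)); st("pre")
ctrl.servo_line(tcp(at(PD,-.115,.0600,.024+.030+.003)),velocity=.08); ctrl.wait(.2);st("pre2")
t,s=look("pre")
crop(t,310,135,400,215,8,"p_t.png");crop(s,290,215,390,285,8,"p_s.png")
```

```text
pre t5.15 [ 0.4405 -0.1975  0.2324] [-179.9     0.06   14.07] F [ 0.2 -0.1 -1.4] M [-0.06  0.21 -0.04] w0.0193
pre2 t5.75 [ 0.4505 -0.1957  0.2162] [179.99  -0.01  14.11] F [-0.  -1.  -1.8] M [-0.07  0.17 -0.04] w0.0198
```

View pics/p_t.png

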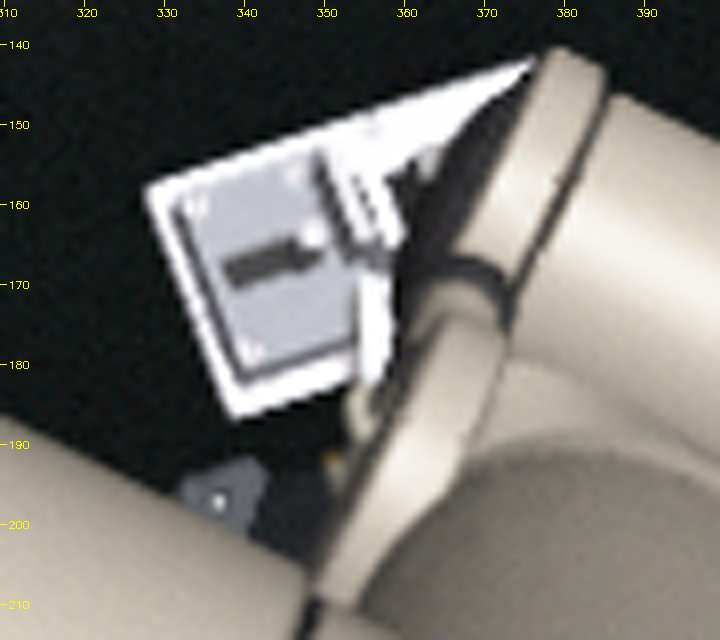

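View pics/p_s.png

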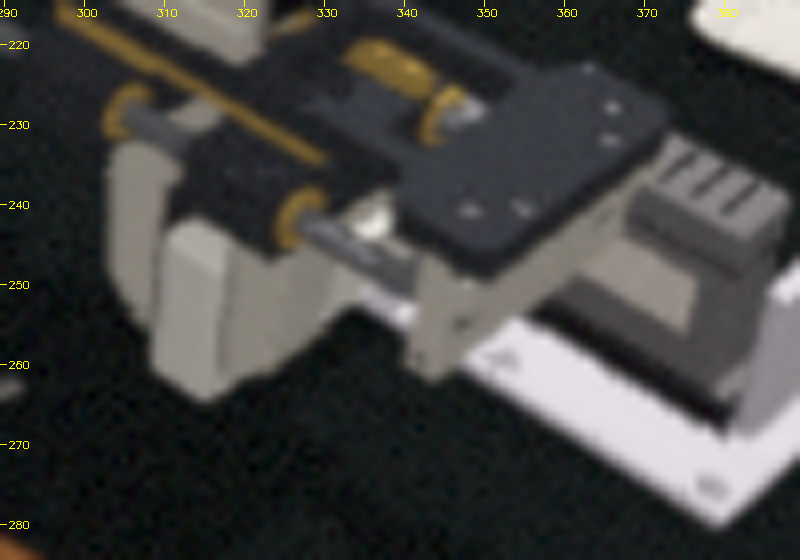

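Run:
```python
from r import *
t=pickle.load(open("top_pre.pkl","rb"))
p=(.4505,-.1957,np.radians(14.1)); 
q0=xf(PD,np.array([[-.115,.06,0]]));print(q0)
E=samp(model.wedge,40); pts=np.r_[proj(t,xf(p,E,.027)),proj(t,xf(PD,samp(model.box(-8,28,43,49,24,46),30)))]
crop(t,335,140,375,195,11,"p_t2a.png"); crop(t,335,140,375,195,11,"p_t2b.png",pts)
a,b=[cv2.imread(f"pics/p_t2{k}.png") for k in "ab"]; o=np.hstack([a,b]);m=min(800/o.shape[1],600/o.shape[0]);cv2.imwrite("pics/p_t2.png",cv2.resize(o,None,fx=m,fy=m))
```

```text
[[ 0.4504 -0.1958  0.    ]]
```

View pics/p_t2.png

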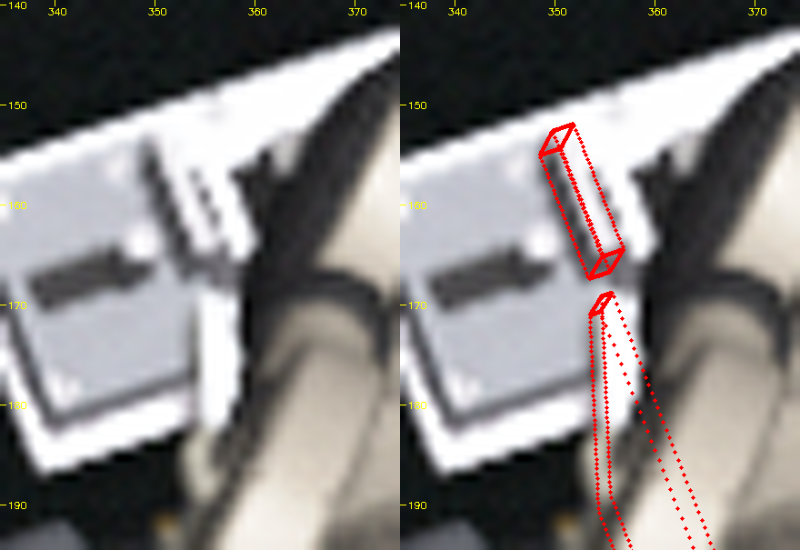

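Run:
```python
from r import *
def F(o): 
    c,s=np.cos(PD[2]),np.sin(PD[2]);f=o["wrist_force"]; return np.array([c*f[0]+s*f[1],-s*f[0]+c*f[1],f[2]])
z=.024+.030+.0015
ctrl.servo_line(tcp(at(PD,-.115,.0615,z)),velocity=.05)
b=F(readout.get_obs())
ctrl.servo_line(tcp(at(PD,-.097,.0615,z)),velocity=.04); ctrl.wait(.15); o=st(); print("dF",F(o)-b)
if np.abs(F(o)-b).max()<4:
    for y in np.arange(.061,.0555,-.0005):
        ctrl.servo_line(tcp(at(PD,-.097,y,z)),velocity=.02); ctrl.wait(.08); o=readout.get_obs(); d=F(o)-b
        e=xf((0,0,-PD[2]),[np.array(o["ee_pos"])-np.array([PD[0],PD[1],0])])[0]
        print("%.4f"%y,d.round(1),e.round(4),"Mz",o["moment"].round(2))
        if d[1]>2.5: break
st()
```

```text
t6.85 [ 0.4674 -0.19    0.2144] [-179.99    0.01   14.1 ] F [-0.8  0.2 -1.9] M [-0.1   0.18  0.  ] w0.0197
dF [-1.2206  0.5808 -1.1997]
0.0610 [-0.4 -0.8 -0.4] [-0.0971  0.0609  0.2145] Mz [-0.04  0.18  0.03]
0.0605 [-0.  -0.4 -0.2] [-0.097   0.0605  0.2145] Mz [-0.04  0.31  0.04]
0.0600 [-0.6  0.5 -0.3] [-0.097   0.06    0.2145] Mz [-0.04  0.23 -0.04]
0.0595 [ 0.2  0.3 -1. ] [-0.097   0.0595  0.2145] Mz [-0.03  0.16  0.04]
0.0590 [-0.4  1.1 -0.1] [-0.097   0.0591  0.2145] Mz [0.08 0.25 0.11]
0.0585 [-0.6  2.3  1.3] [-0.097   0.0587  0.2145] Mz [0.48 0.19 0.18]
0.0580 [-0.5  5.9  1.2] [-0.0971  0.0583  0.2144] Mz [0.88 0.21 0.49]
 t9.18 [ 0.4683 -0.1931  0.2144] [-179.96    0.03   14.12] F [-1.3  5.5  0.4] M [0.88 0.21 0.49] w0.0194
```

Run:
```python
from r import *
def F(o): 
    c,s=np.cos(PD[2]),np.sin(PD[2]);f=o["wrist_force"]; return np.array([c*f[0]+s*f[1],-s*f[0]+c*f[1],f[2]])
Y=.0594
ctrl.servo_line(tcp(at(PD,-.097,Y,.0555)),velocity=.03);ctrl.wait(.1); b=F(readout.get_obs())
for z in np.arange(.055,.0515,-.0005):
    ctrl.servo_line(tcp(at(PD,-.097,Y,z)),velocity=.02); ctrl.wait(.06); d=F(readout.get_obs())-b; print("%.4f"%z,d.round(1))
    if d[2]>3: break
z+=.0008
ctrl.servo_line(tcp(at(PD,-.097,Y,z)),velocity=.03)
for x in (-.08,-.065,-.05,-.04,-.03):
    ctrl.servo_line(tcp(at(PD,x,Y,z)),velocity=.04); o=st("%.3f"%x); print((F(o)-b).round(1))
    if abs(F(o)-b).max()>45: break
```

```text
0.0550 [ 0.1 -1.9  0.5]
0.0545 [-1.5 -2.4  0.2]
0.0540 [-0.4 -2.4  0.7]
0.0535 [-2.  -0.9  4.8]
-0.080 t11.59 [ 0.4848 -0.1878  0.2132] [179.99  -0.03  14.1 ] F [ 2.3 -0.9 -1.9] M [-0.19  0.1  -0.03] w0.0198
[ 1.3 -3.5 -0.4]
-0.065 t12.12 [ 0.4989 -0.1843  0.2132] [-179.98    0.04   14.1 ] F [-3.6 -2.3 -1.1] M [-0.46  0.73 -0.07] w0.0197
[-4.8 -3.4  0.5]
-0.050 t12.64 [ 0.5133 -0.1807  0.2132] [-179.98    0.06   14.1 ] F [-3.2 -1.8 -0.6] M [-0.56  0.88 -0.05] w0.0196
[-4.3 -3.   1. ]
-0.040 t13.04 [ 0.5234 -0.178   0.2132] [-180.     -0.02   14.1 ] F [-2.1 -2.1 -2.7] M [-0.36  0.59 -0.08] w0.0195
[-3.3 -3.6 -1.1]
-0.030 t13.44 [ 0.5331 -0.1756  0.2133] [180.    -0.04  14.1 ] F [-0.6 -1.2 -3.6] M [-0.27  0.43 -0.03] w0.0195
[-1.7 -3.1 -2. ]
```

Run:
```python
from r import *
move_gripper(.045,50); st("rel")
o=readout.get_obs();p=o["ee_pos"]
ctrl.servo_line([p[0],p[1],.30],velocity=.15)
# on toward cassette pre-grasp, off to the -y side for the view
c=at(PD,0,0,.14)
ctrl.goto(tcp(c),dn(104.1)); move_gripper(.06,30); st()
t,s=look("ins")
crop(t,310,135,400,205,8,"i_t.png");crop(s,300,210,400,285,8,"i_s.png")
```

```text
rel t14.07 [ 0.5331 -0.1757  0.2133] [180.    -0.01  14.1 ] F [-0.8 -0.  -0.2] M [-0.02  0.2   0.02] w0.0448
 t16.73 [ 0.5766 -0.226   0.2991] [180.    0.  104.1] F [-0.2 -0.6  0.9] M [-0.1   0.06  0.01] w0.0604
```

View pics/i_t.png

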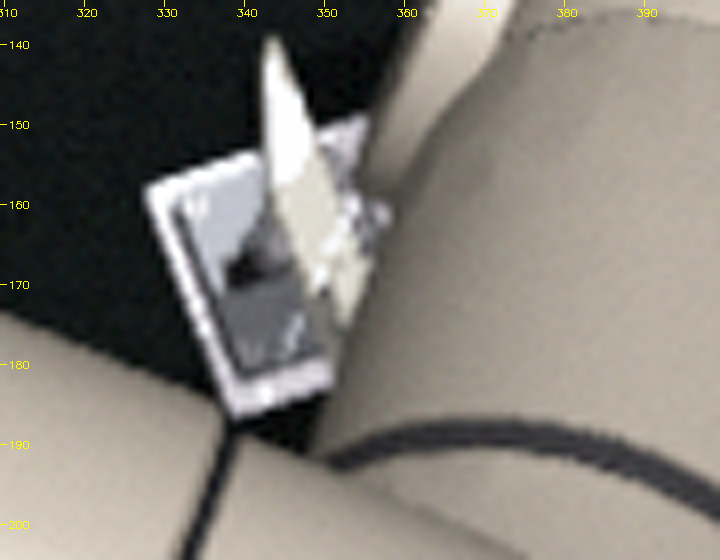

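View pics/i_s.png

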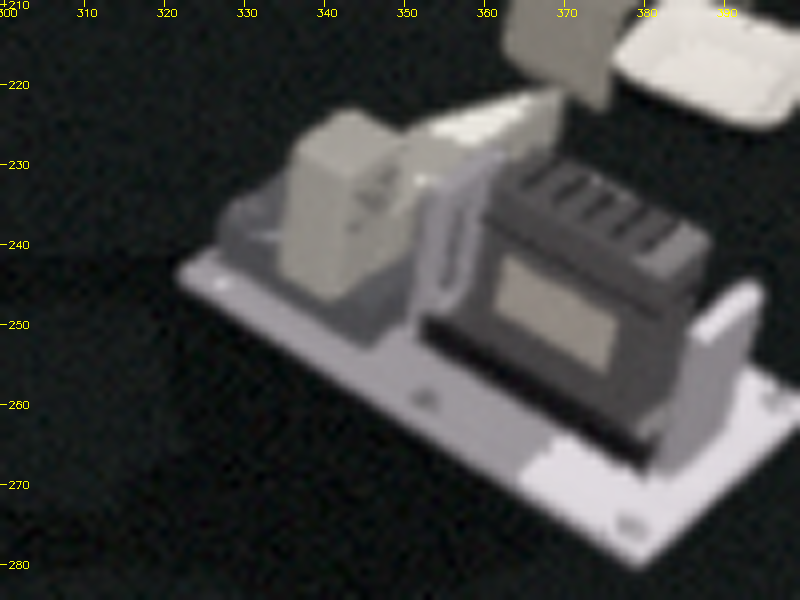

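Run:
```python
from r import *
s=pickle.load(open("scene_ins.pkl","rb"));print(refine([s],model.wedge,(*at(PD,-.03,.059,0)[:2],PD[2]),.024), at(PD,-.03,.059,.024))
ctrl.servo_line(tcp(at(PD,0,0,.050)),velocity=.15); st("dn")
move_gripper(0,25); o=st("grip"); f0=o["wrist_force"]
ok=True
for z in (.052,.055,.060,.065):
    ctrl.servo_line(tcp(at(PD,0,0,z)),velocity=.04); o=readout.get_obs(); d=o["wrist_force"]-f0; print(z,d.round(1),o["moment"].round(2))
    if d[2]<-7: ok=False;break
if ok:
    ctrl.servo_line(tcp(at(PD,0,0,.150)),velocity=.15); st("up")
```

```text
(array([ 0.5333, -0.1757,  0.2374]), np.float64(-2.337146759033203)) [ 0.5331 -0.1761  0.024 ]
dn t17.58 [ 0.577  -0.2262  0.2098] [179.94   0.05 104.1 ] F [0.5 0.1 1.1] M [-0.08  0.03  0.  ] w0.0598
grip t18.25 [ 0.5767 -0.226   0.2092] [179.99   0.01 104.1 ] F [0.2 0.4 1.4] M [-0.04  0.05  0.02] w0.0238
0.052 [ 0.2  0.4 -3.5] [-0.06  0.05  0.05]
0.055 [-0.2 -0.9 -3.1] [-0.13  0.06 -0.01]
0.06 [ 0.  -0.4 -2.4] [-0.03  0.    0.01]
0.065 [-0.4 -0.9 -4. ] [-0.08  0.02 -0.01]
up t20.02 [ 0.5763 -0.2258  0.3081] [-179.93   -0.06  104.1 ] F [-0.4  0.2 -1.7] M [-0.06 -0.01 -0.03] w0.0239
```

Run:
```python
from r import *
B=[.50,.0]
ctrl.goto(tcp([*B,.12]),dn(93.7)); st()
ctrl.servo_line(tcp([*B,.050]),velocity=.12)
ctrl.servo_line(tcp([*B,.0465]),velocity=.03);ctrl.wait(.15); f0=readout.get_obs()["wrist_force"]
for z in np.arange(.046,.0415,-.0005):
    ctrl.servo_line(tcp([*B,z]),velocity=.03); ctrl.wait(.05); o=readout.get_obs(); d=o["wrist_force"]-f0; print("%.4f"%z,d.round(1))
    if d[2]>2.5: break
move_gripper(.06); st("rel")
ctrl.servo_line(tcp([*B,.13]),velocity=.2)
ctrl.goto(tcp([*B,.135]),dn(3.7)); move_gripper(.09)
st()
t,s=look("bench")
crop(t,230,155,330,225,8,"b_t.png");crop(s,230,150,400,280,4.7,"b_s.png")
```

```text
t20.97 [ 0.5007 -0.0007  0.279 ] [179.95   0.03  93.71] F [ 0.8  0.1 -1.6] M [-0.04  0.06  0.04] w0.0240
0.0460 [-0.   0.2 -0. ]
0.0455 [ 0.2 -1.  -0.9]
0.0450 [-0.3  0.2  0.8]
0.0445 [-0.1 -0.5 -0. ]
0.0440 [ 0.2 -1.6  3.2]
rel t24.38 [0.5   0.    0.203] [-180.    -0.    93.7] F [-0.8 -0.1 -0.6] M [-0.1   0.06  0.07] w0.0599
 t27.06 [0.5   0.    0.294] [180.   -0.    3.7] F [ 1.  -0.2 -0.9] M [ 0.02  0.17 -0.02] w0.0898
```

View pics/b_s.png

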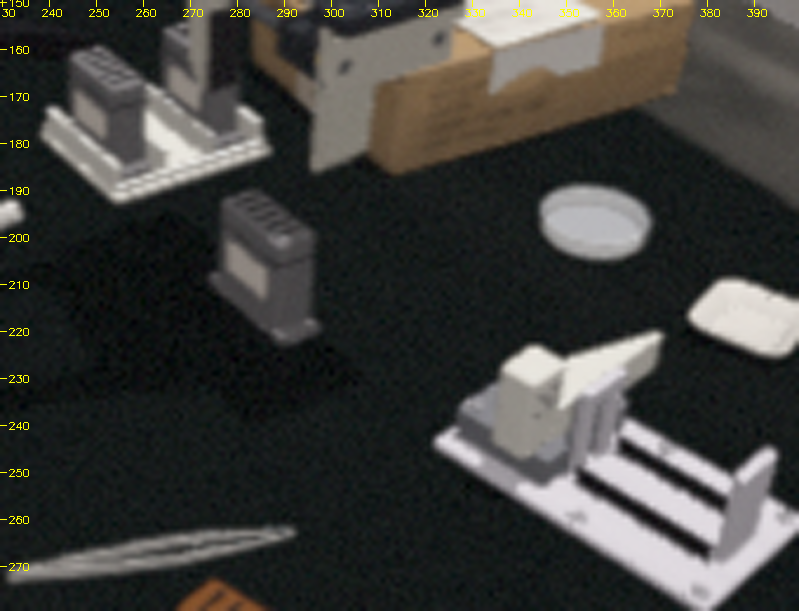

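View pics/b_t.png

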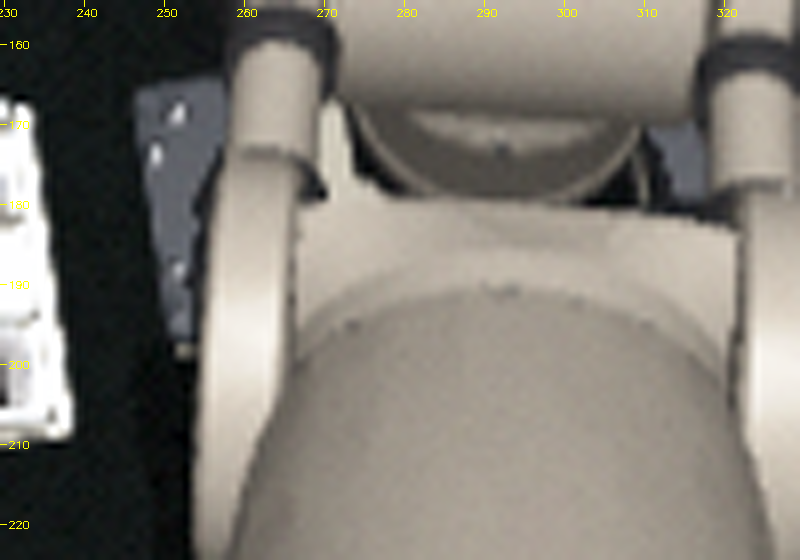

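Run:
```python
from r import *
t=pickle.load(open("top0.pkl","rb"));s=pickle.load(open("scene0.pkl","rb"));s2=pickle.load(open("scene_bench.pkl","rb"))
E=np.concatenate([model.box(-12,12,-27,27,0,60,True)])
for x in (-.034,.034):
    g=at(PR,x,0,0)
    for c in ([t],[s],[t,s]):
        p,f=refine(c,E,(g[0],g[1],PR[2]),.006); print(x,"->rack frame",xf((0,0,-PR[2]),[[p[0]-PR[0],p[1]-PR[1],0]])[0][:2],np.degrees(p[2]))
p,f=refine([s2],E,(.5,0,np.radians(3.7)),0);print("bench",p[:2],np.degrees(p[2]))
E=np.concatenate([model.box(-56,56,-47,47,0,4)]+[model.box(x-12,x+12,-27,27,6,66) for x in(-34,0,34)])
overlay(t,E,PR,0,(190,155,250,225),8,"n1.png")
overlay(s,E,PR,0,(230,150,300,200),10,"n2.png")
```

```text
-0.034 ->rack frame [-0.034   0.0001] 2.373267541394268
-0.034 ->rack frame [-0.0365 -0.0021] -0.24237973123820383
-0.034 ->rack frame [-0.0346 -0.0003] 1.277722485923504
0.034 ->rack frame [ 0.0344 -0.0006] 3.2220044580512877
0.034 ->rack frame [ 0.031  -0.0029] -2.698857917939224
0.034 ->rack frame [ 0.0338 -0.0008] 1.3907232576826536
bench [ 0.4969 -0.0017] 2.1010767373318116
```

View pics/n1.png

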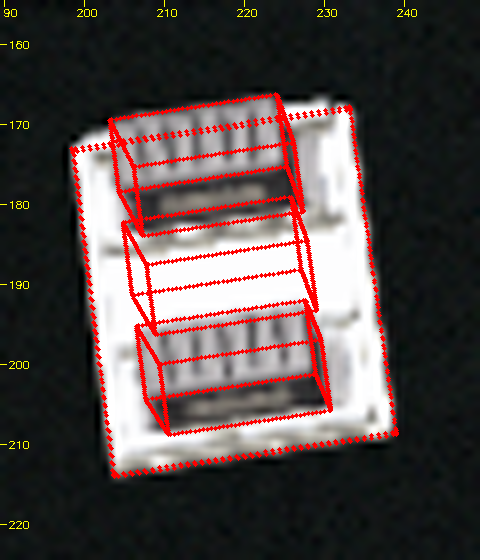

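View pics/n2.png

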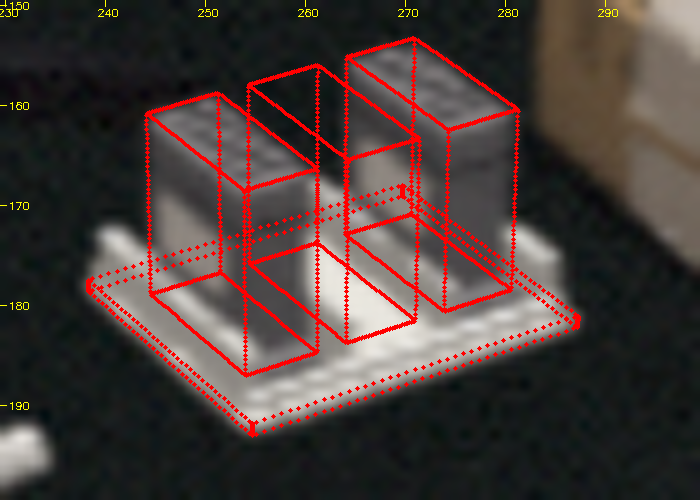

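Run:
```python
from r import *
B=[.50,.0]
ctrl.servo_line(tcp([*B,.040]),velocity=.15); st("dn")
move_gripper(0,25); o=st("grip")
ctrl.servo_line(tcp([*B,.050]),velocity=.05); st("lift")
ctrl.servo_line(tcp([*B,.16]),velocity=.2)
R=(.5310,.1800)
ctrl.goto(tcp([*R,.16]),dn(3.7)); ctrl.servo_line(tcp([*R,.125]),velocity=.15);ctrl.wait(.2); st("hover")
t,s=look("hov")
crop(s,220,110,310,205,6.3,"hv_s.png");crop(t,180,140,260,220,7,"hv_t.png")
E=model.box(-12,12,-27,27,0,60,True)
p,f=refine([s],E,(*R,np.radians(3.7)),.085);print("hover fit",p[:2],np.degrees(p[2]))
```

```text
dn t27.94 [ 0.5004 -0.      0.1995] [179.99  -0.06   3.7 ] F [-0.7  0.1  0.5] M [-0.04  0.15 -0.01] w0.0900
grip t28.61 [0.5    0.     0.1992] [180.    -0.01   3.7 ] F [-0.3  0.8  2.2] M [ 0.11  0.22 -0.02] w0.0535
lift t28.96 [ 0.5001 -0.      0.2093] [179.99  -0.04   3.7 ] F [-0.7 -0.5 -1.9] M [-0.02  0.13 -0.02] w0.0537
hover t31.00 [0.5314 0.1797 0.2851] [-179.99   -0.11    3.67] F [ 1.  -0.2 -2.1] M [-0.03  0.22  0.03] w0.0539
hover fit [0.5455 0.2022] 6.647890277767143
```

View pics/hv_s.png

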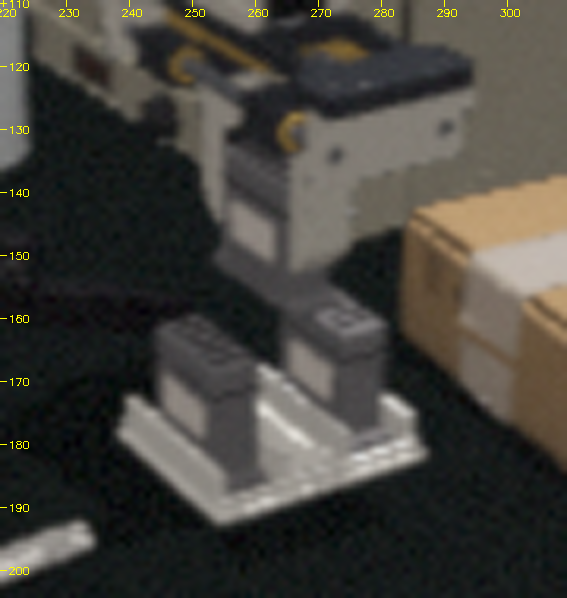

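View pics/hv_t.png

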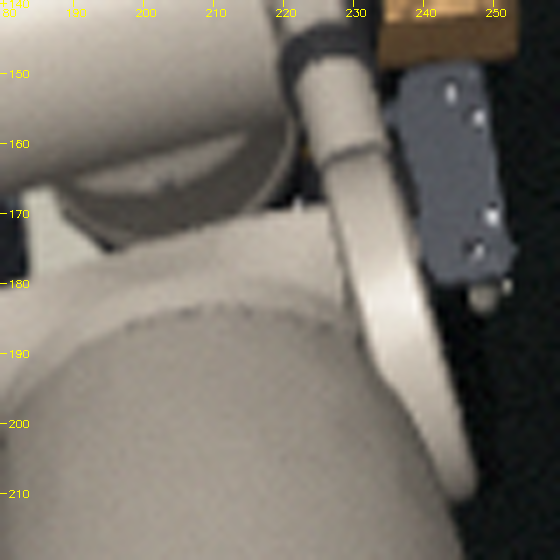

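Run:
```python
from r import *
s=pickle.load(open("scene_hov.pkl","rb"))
p=(.5314,.1797,np.radians(3.7))
E=np.concatenate([model.box(-12,12,-27,27,0,60,True),model.box(-12,12,-35,35,0,6)])
pts=np.r_[proj(s,xf(p,samp(E,40),.085)),proj(s,xf((.531,.18,np.radians(3.7)),samp(model.rack,40)))]
crop(s,225,125,300,200,8,"hv2.png",pts)
```

```text
(no output)
```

View pics/hv2.png

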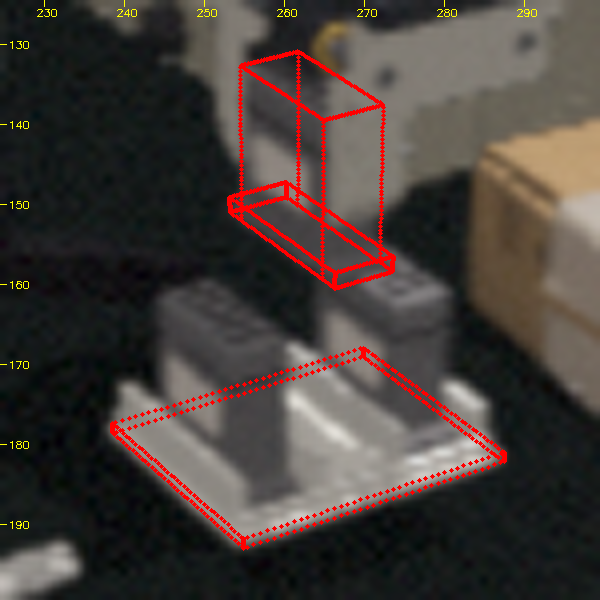

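Run:
```python
from r import *
R=(.5308,.1800)
ctrl.servo_line(tcp([*R,.112]),velocity=.1); ctrl.wait(.1); f0=readout.get_obs()["wrist_force"]; ok=True
for z in (.10,.09,.08,.07,.062,.056,.052,.049):
    ctrl.servo_line(tcp([*R,z]),velocity=.06); o=readout.get_obs(); d=o["wrist_force"]-f0; print(z,d.round(1),o["moment"].round(2))
    if np.abs(d).max()>4.5: ok=False;print("CONTACT");break
if ok:
    ctrl.wait(.15); f0=readout.get_obs()["wrist_force"]
    for z in np.arange(.0485,.0435,-.0005):
        ctrl.servo_line(tcp([*R,z]),velocity=.03);ctrl.wait(.04); d=readout.get_obs()["wrist_force"]-f0; print("%.4f"%z,d.round(1))
        if d[2]>2.5: break
st()
s=optics.capture("scene"); crop(s,225,125,300,200,8,"pl.png")
```

```text
0.1 [ 1.1  0.1 -0.1] [-0.04  0.16  0.04]
0.09 [ 0.4 -0.3  0.6] [-0.02  0.19 -0.02]
0.08 [0.9 0.1 0.8] [-0.06  0.16  0.  ]
0.07 [ 0.9  0.2 -0.4] [-0.05  0.12 -0.06]
0.062 [ 0.4 -1.  -0.1] [-0.02  0.19 -0.02]
0.056 [ 0.9 -0.6  0.8] [-0.03  0.19 -0.  ]
0.052 [-0.   1.  -0.6] [-0.05  0.25  0.02]
0.049 [ 0.9 -0.8  0.7] [-0.06  0.15  0.01]
0.0485 [ 0.5 -0.2  0.3]
0.0480 [ 0.4 -0.2  1.5]
0.0475 [-0.5  0.1  0.1]
0.0470 [0.5 0.5 0.4]
0.0465 [-0.1 -0.2 -0.2]
0.0460 [-0.  -0.6  1.4]
0.0455 [-1.5 -0.4  7.3]
 t36.01 [0.5309 0.18   0.2052] [-180.     -0.04    3.7 ] F [-1.4 -0.5  5.3] M [-0.17  0.51  0.01] w0.0537
```

View pics/pl.png

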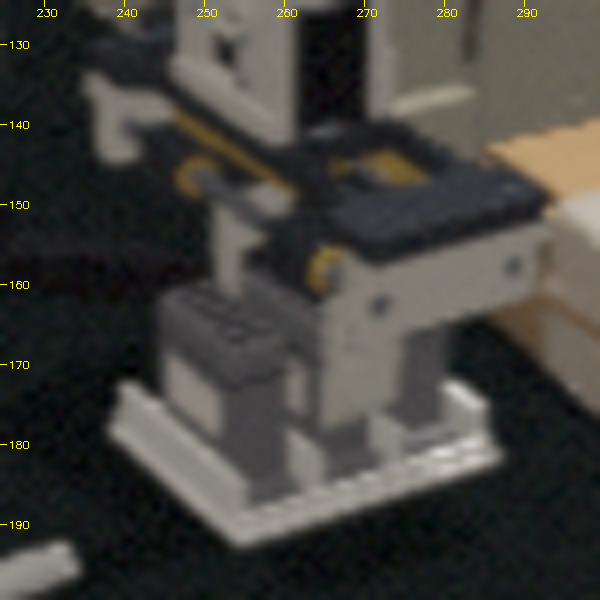

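Run:
```python
from r import *
R=(.5308,.1800)
ctrl.servo_line(tcp([*R,.046]),velocity=.02); move_gripper(.075); st("rel")
ctrl.servo_line(tcp([*R,.13]),velocity=.12); ctrl.goto([.30,.30,.38],dn(90)); ctrl.wait(.3); st()
t,s=look("end")
crop(s,225,140,300,200,10,"e_s.png");crop(t,190,155,250,225,8,"e_t.png");crop(s,315,215,405,285,8,"e_d.png");crop(t,320,135,400,195,9,"e_dt.png")
```

```text
rel t36.89 [0.5308 0.18   0.205 ] [180.    0.    3.7] F [-0.2  0.2  0.1] M [-0.03  0.17 -0.  ] w0.0747
 t39.11 [0.3006 0.2998 0.3796] [-179.97    0.03   89.92] F [ 0.4  0.7 -1.9] M [-0.06  0.07 -0.03] w0.0751
```

View pics/e_s.png

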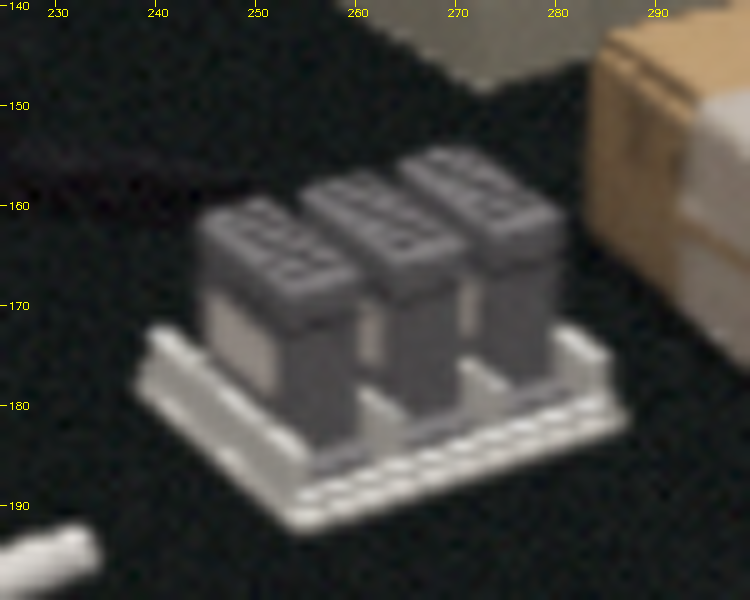

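View pics/e_t.png

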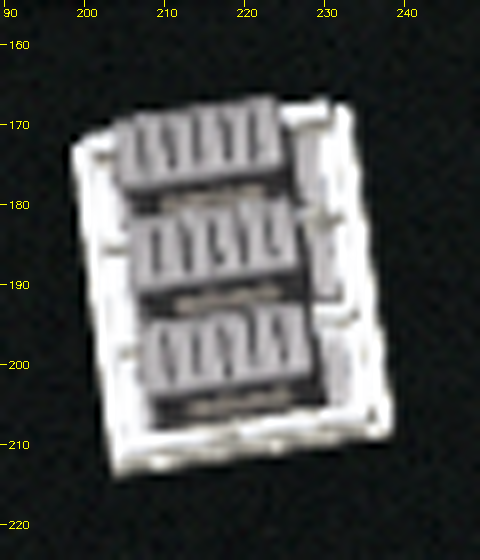

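View pics/e_d.png

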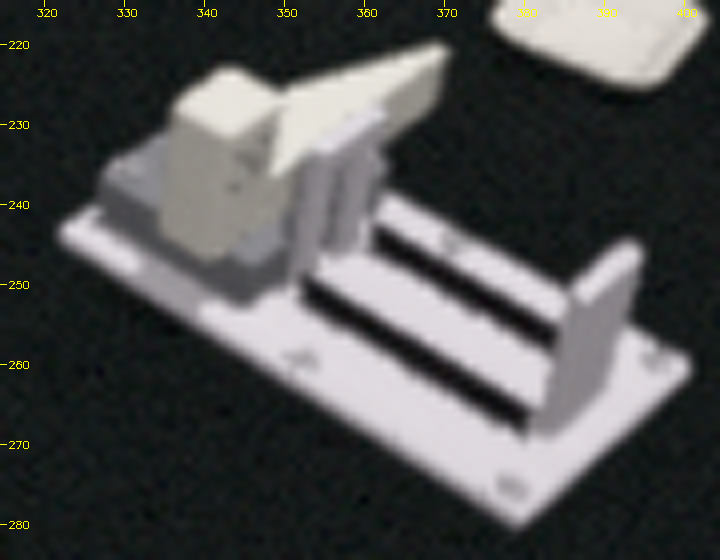

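View pics/e_dt.png

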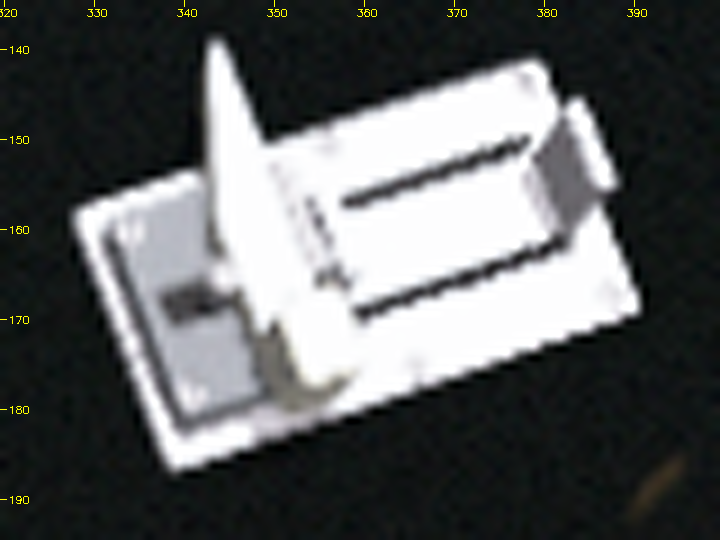

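Run:
```python
from r import *
t=pickle.load(open("top_end.pkl","rb"));s=pickle.load(open("scene_end.pkl","rb"))
p,f=refine([t,s],model.wedge,(*at(PD,-.03,.059,0)[:2],PD[2]),.024);d=xf((0,0,-PD[2]),[[p[0]-PD[0],p[1]-PD[1],0]])[0];print("wedge in dock",d[:2],np.degrees(p[2]-PD[2]))
E=model.box(-12,12,-27,27,0,60,True)
for x in (-.034,0,.034):
    g=at(PR,x,0,0);p,f=refine([t,s],E,(g[0],g[1],PR[2]),.006);print(x,xf((0,0,-PR[2]),[[p[0]-PR[0],p[1]-PR[1],0]])[0][:2],np.degrees(p[2]-PR[2]))
order.sign_off(); st()
```

```text
wedge in dock [-0.0306  0.0599] 0.07780931969367844
-0.034 [-0.0344 -0.0001] -4.04978476722035
0 [ 0.0009 -0.0009] -3.550597584665399
0.034 [ 0.0339 -0.001 ] -1.238544352883276
the job is handed in; nothing more can be done
the job is handed in; nothing more can be done
```

I've finished the job and handed it in at about 39 s of the 67 s allowed; no verdict was reported.

**What I did**
- I pushed the white wedge in along the fence until its grip was at the seat, then let go. It stayed in and held the bolt back.
- The cassette lifted straight out with no more force than its own weight.
- I stood it upright on the bare bench, let go, and gripped it again by its ends. Then I set it down in the middle rack slot, where it touched at the floor height, and let go.

**Last checks**
- **Wedge:** from both cameras it measures (−30.6, 59.9) mm in the dock frame. The seat is (−30, 59), and it is turned by only 0.1°. The pin bears on its wide part.
- **Filed cassette:** it stands upright, about 1 mm from the centre of the slot.
- **Neighbours:** both are where they were, to within 1 mm.

**What disagreed**
- The scene camera read the cassette on the bench about 3 mm short in x compared with the robot. For the final positions I used both cameras together and checked by touch.
- Cassette angles from the pictures are only rough. They came out 1–4° off the rack, and the untouched neighbours showed the same kind of error at the start.

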